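Stack drying tiles square in a corner jig and weight them

ROBOT

A 6-joint arm with a two-finger parallel gripper is mounted at the origin on the work surface. World frame = base frame: x ahead of the robot, y to its left, z up, the work surface at z = 0. Lengths are in mm, angles in rad, forces in N, time in s.
With the tool pointing down it reaches from about 400 to 925 mm from the base axis. Payload 12.5 kg.
Tool frame: the origin (TCP) lies at the very end of the fingers, on their centre line; the grasp point (between the pads) lies env.grip_point_offset behind it (env.grip_point_offset is the distance from the TCP to the grasp point, in mm); y points along the fingers, z is the direction in which the jaws open and shut, and the axes are right-handed (so a half turn about y gives the same grasp; the last joint's range is limited). The gripper opens to 95 mm and grips with 3 to 60 N. Pads are 20 mm wide; open, the fingers measure 119 mm over their backs; the gripper's body (75 mm by 180 mm) begins 59 mm behind the grasp point.
Start: joints at [-1.435, 0.491, 1.559, -0, 1.092, -0.106], TCP at [149.679, -606.83, 214.661] pointing down, gripper open.
Joint ranges: [-3.1, 3.1], [-0.84, 2.19], [0.05, 2.79], [-1.13, 4.28], [0.06, 2.93], [-2.69, 2.69]. Speed limits (rad/s): [2.22, 2.22, 2.79, 3.14, 3.14, 3.14].

INTERFACE

Orientations are given as [roll, pitch, yaw] about the fixed x, y, z axes, in that order (R = Rz(yaw) Ry(pitch) Rx(roll)).
In Python, from cell import readout, read_camera, env, nets gives the robot as it stands.
- The arm moves only by the tool apply_moves, never from a script. Its argument "increments" is a list of rows, each a list of 3 entries, a list of its own where there are three numbers: the shift along the tool's x, y, z in cm, then the turn, a rotation vector about the tool's x, y, z in degrees, then the finger opening in cm, from 0 to 9.51. A call has exactly 5 rows; each row shifts and turns the pose as measured when the row begins, along the tool's axes as they then stand; what a row does not reach is not made up. A row lasts 1/8 s, in which the tool goes at most 62.5 mm and 10.7 degrees, less where a joint would pass 70% of its speed; a pose out of reach is approached as far as the arm can. A call with a gripper value outside its range is refused whole. The fingers move at their own pace and stop on an object; the grip force is fixed at half the most. Time passes only in rows, so rows that do not move let the fingers close, or fill a call up. It gives the time, the measured TCP pose, the force and the opening at its end, in the units of the state.
- readout.state(): the state, without advancing time (a new reading comes with each control period).
- read_camera(name): name is "scene" or "top" or "wrist"; returns a dict with "img" (384x512x3 uint8, red, green, blue), "vfov" (degrees; the focal length in pixels is half the picture's height over the tangent of half this angle, whatever the lens; pixels are square), "cx", "cy" (the principal point, pixels), "rvec" (rotation vector, rad) and "tvec" (3), from world to camera coordinates, as OpenCV has them; the wrist camera has in their place "mount" (4x4, takes a point from camera to tool coordinates, whose origin is the TCP and whose axes are the tool frame's). Camera axes: x right, y down, z forward; pixel columns grow to the right and rows downward; lengths in mm; the calibration is good to about 2 mm. A picture is of the moment at which its call begins: read the wrist's pose just before it. There is no depth.
- env.job_done(): hands the job in, once; it reports no verdict.
Trained networks look in a picture, given as the dict that the camera call returned (one of the last four; its "shot" number tells which), for a name from the list of things; names that differ only in an ending like _2 or _b are one class to them, and where a whole thing is asked for, a point or a joint stands for the part that bears it (a point fixed in the world has none). Each returns a list of dicts, best first, with "confidence" (0 to 1); they miss things now and then, are a little off and sometimes report something else, mostly with a low value. They report only what shows in the picture. A call takes as long as a camera call. They do not tell look-alikes from the thing itself.
- nets.look_for(picture, thing): "point" ([x, y, z] in mm, in the coordinates of the camera as it stood for that picture, good to about 4 mm: the middle of the surface that is visible of it).
- nets.mark_of(picture, thing): "point" ([x, y, z] in mm, in the coordinates of the camera as it stood for that picture, good to about 4 mm: a listed point, or the origin of a listed thing).
The state is a dict: "t": time; "joints": joint angles; "qvel": joint speeds; "tau": joint torques, N m; "eef_pos": TCP position; "tcp_rot": TCP orientation; "ft_force": force on the tool from outside, world axes, zero at the start; "moment": the same for the moment, N m; "opening": opening from 0.0 (shut) to 1.0 (fully open).
Only numpy, scipy, OpenCV 4.12 (cv2) and the standard library are available. Lean on these libraries where they do the work, as an engineer would, in place of code of your own. Each camera call takes 0.05 s, during which the arm holds its last target. There are 200 camera calls.

TASK

Stack the three loose terracotta tiles lengthwise on the board of the wooden corner jig so they can dry flat: the longest at the bottom, the middle one on it, the shortest on top, each lying flat and pushed snug against both fences. Then stand the steel weight upright in the middle of the top tile and let go. Leave the loose bowl, kiln prop and wooden rib where they are.

Things in the scene. Friction and masses are not known exactly. Their poses are not given: they have to be found in the camera images.
- tile_long_c (a point): The longest bare terracotta tile, a flat red-brown slab 160 long x 60 wide x 12 mm thick, about 0.2 kg, lying flat on the bench; the point is its centre, half-way up (6 mm above its underside); x along its length, y across its width, z up
- tile_mid_c (a point): The middle bare terracotta tile, a flat red-brown slab 135 long x 60 wide x 12 mm thick, about 0.2 kg, lying flat on the bench; the point is its centre, half-way up (6 mm above its underside); x along its length, y across its width, z up
- tile_short_c (a point): The shortest bare terracotta tile, a flat red-brown slab 110 long x 60 wide x 12 mm thick, about 0.2 kg, lying flat on the bench; the point is its centre, half-way up (6 mm above its underside); x along its length, y across its width, z up
- weight_c (a point): plain steel cylinder, 52 mm diameter, 36 mm high, about 0.6 kg, standing on the bench; the point is its centre, 18 mm above its underside; z up along its axis
- jig: fixed wooden corner jig: white-faced board 200 (x) x 100 (y) x 10 mm with two fences 14 mm thick, tops 32 mm above the board. End fence: across the whole +x end, inner face at x = +86 mm. Side fence: a short stub on the +y edge, inner face at y = +36, from x = +52 to +86 mm; beyond it that edge is open for fingers. Origin: centre of its underside. Tiles lie along its x.
- corner (a point): the inner corner of the jig where the two fences' inner faces meet the top of the board, 10 mm above the bench; axes as the jig's: +x points into the end fence, +y into the side fence, z up. A tile of length L squared home has its centre at x = -L/2, y = -30 mm here.
- bowl: loose grey bowl, a bystander, 94 mm across, 42 mm high; origin at the centre of its underside
- prop: loose off-white kiln prop, a bystander, an upright block 28 x 28 x 45 mm high; origin at the centre of its underside
- rib: loose dark wooden potter's rib, a bystander, a flat piece 70 x 36 x 8 mm; origin at the centre of its underside
Things that resemble listed ones, but are neither listed nor needed, are in the scene too. What is shaped like the part that bears tile_mid_c but black, green or turquoise is not meant.

How it is judged (in metres and radians):
On the way, in this order (a step that is already met when the one before it is completed fails the run):
1. longest tile flat on the jig's board and let go (x of tile_long_c in the frame of corner between -0.1 and -0.06 m and y of tile_long_c in the frame of corner between -0.05 and -0.01 m and z of tile_long_c in the frame of corner between 0.002 and 0.01 m and angle between the z axis of tile_long_c and the z axis of corner, either way round below 0.06 rad and angle between the x axis of tile_long_c and the x axis of corner, either way round below 0.25 rad and contact force between the fingers and tile_long below 0.05 N), for 0.2 s.
2. middle tile flat on the longest and let go (x of tile_mid_c in the frame of corner between -0.0875 and -0.0475 m and y of tile_mid_c in the frame of corner between -0.05 and -0.01 m and z of tile_mid_c in the frame of corner between 0.014 and 0.022 m and angle between the z axis of tile_mid_c and the z axis of corner, either way round below 0.06 rad and angle between the x axis of tile_mid_c and the x axis of corner, either way round below 0.25 rad and contact force between the fingers and tile_mid below 0.05 N), for 0.2 s.
3. shortest tile flat on the middle one and let go (x of tile_short_c in the frame of corner between -0.075 and -0.035 m and y of tile_short_c in the frame of corner between -0.05 and -0.01 m and z of tile_short_c in the frame of corner between 0.026 and 0.034 m and angle between the z axis of tile_short_c and the z axis of corner, either way round below 0.06 rad and angle between the x axis of tile_short_c and the x axis of corner, either way round below 0.25 rad and contact force between the fingers and tile_short below 0.05 N), for 0.2 s.
4. weight standing on the shortest tile and let go (horizontal distance between weight_c and tile_short_c below 0.012 m and z of weight_c in the frame of corner between 0.05 and 0.058 m and angle between weight_c's own z axis and vertical below 0.1 rad and contact force between the fingers and weight below 0.05 N), for 0.2 s.
At the end, for the whole second after the job is handed in: Tiles flat in the jig, longest lowest, then middle, then shortest; each within 5 mm of home at both fences, turned under 0.07 rad, tilted under 0.06 rad, height within 4 mm; weight upright on the top tile within 12 mm of its centre; all let go and at rest (x of tile_long_c in the frame of corner between -0.085 and -0.075 m and y of tile_long_c in the frame of corner between -0.035 and -0.025 m and z of tile_long_c in the frame of corner between 0.002 and 0.01 m and angle between the z axis of each of tile_long_c, tile_mid_c, tile_short_c and the z axis of corner, either way round below 0.06 rad and angle between the x axis of each of tile_long_c, tile_mid_c, tile_short_c and the x axis of corner, either way round below 0.07 rad and x of tile_mid_c in the frame of corner between -0.0725 and -0.0625 m and y of tile_mid_c in the frame of corner between -0.035 and -0.025 m and z of tile_mid_c in the frame of corner between 0.014 and 0.022 m and x of tile_short_c in the frame of corner between -0.06 and -0.05 m and y of tile_short_c in the frame of corner between -0.035 and -0.025 m and z of tile_short_c in the frame of corner between 0.026 and 0.034 m and horizontal distance between weight_c and tile_short_c below 0.012 m and z of weight_c in the frame of corner between 0.05 and 0.058 m and angle between weight_c's own z axis and vertical below 0.1 rad and linear speed of each of tile_long, tile_mid, tile_short, weight below 0.02 m/s); the robot touches nothing.
It fails at once if the bowl is moved more than 30 mm (distance of bowl from where it was at the start of the episode above 0.03 m).
It fails at once if the prop is moved more than 30 mm (distance of prop from where it was at the start of the episode above 0.03 m).
It fails at once if the rib is moved more than 30 mm (distance of rib from where it was at the start of the episode above 0.03 m).
It also fails if it takes over 128 s, if anything falls off the work surface, if the arm or the gripper's body presses on something with over 40 N, if the wrist force passes 120 N, or if a joint passes its speed limit or range.

## Working session

There is one attempt and no reset: what is moved stays moved. The work goes in short steps, Python scripts to look and compute and a tool call to move; the robot and the scene stay as the last step left them, time stands still between calls to the robot, and variables do not carry over. Pictures are saved under pics/ and viewed, about 12 in all and at most 16, crops included, and the job is handed in when it is done.

Besides the shell and the picture viewer there is one more tool, called after "Call:" by a JSON object that holds its "method" and its "body". apply_moves: Moves the arm, as the interface text tells. Its arguments: {"type":"object","properties":{"increments":{"type":"array"}},"required":["increments"]}

```bash
mkdir -p pics; cat > h.py <<'E'
import numpy as np, cv2
from scipy.spatial.transform import Rotation as R
from cell import readout, read_camera, env, nets
def save(p,n): cv2.imwrite(f'pics/{n}.png',p['img'][:,:,::-1])
def K(p):
    f=p['img'].shape[0]/2/np.tan(np.radians(p['vfov'])/2); return np.array([[f,0,p['cx']],[0,f,p['cy']],[0,0,1]])
def ext(p,st=None):
    "camera->world R,t"
    if 'mount' in p:
        M=np.array(p['mount']); Rt=R.from_euler('xyz',st['tcp_rot']).as_matrix()
        return Rt@M[:3,:3], Rt@M[:3,3]+np.array(st['eef_pos'])
    Rw=cv2.Rodrigues(np.array(p['rvec'],float))[0]; return Rw.T, -Rw.T@np.array(p['tvec'],float).ravel()
def px2w(p,uv,z,st=None):
    Rc,t=ext(p,st); d=Rc@np.linalg.inv(K(p))@np.array([uv[0],uv[1],1.]); return t+d*(z-t[2])/d[2]
def w2px(p,X,st=None):
    Rc,t=ext(p,st); q=K(p)@(Rc.T@(np.array(X)-t)); return q[:2]/q[2]
E
python3 - <<'E'
from h import *
st=readout.state(); print(st, env.grip_point_offset)
for n in ('scene','top','wrist'):
    p=read_camera(n); save(p,n+'0'); Rc,t=ext(p,st); print(n,t.round(),p['vfov'],[k for k in p])
    for th in ['tile_long_c','tile_mid_c','tile_short_c','weight_c','jig','corner','bowl','prop','rib']:
        for r in nets.mark_of(p,th)[:3]:
            w=Rc@np.array(r['point'])+t; print(th,w.round(),w2px(p,w,st).round(),round(r['confidence'],2))
E
```

```text
{'t': 0.0, 'joints': array([-1.43459189e+00,  4.91518141e-01,  1.55945327e+00, -8.55030566e-07,
        1.09170639e+00, -1.05591926e-01]), 'qvel': array([-0.00076436,  0.00058935,  0.00236215, -0.00095471,  0.00135836,
       -0.00018485]), 'tau': array([-8.85289792e-04, -6.12638927e+01, -2.58180320e+01,  6.92061125e-02,
        4.81661002e-02, -7.93438403e-05]), 'eef_pos': array([ 149.64728946, -606.5642901 ,  214.08616793]), 'tcp_rot': array([-1.57187552e+00,  1.13616480e-04, -2.89979596e+00]), 'ft_force': array([-0.00431452, -0.5565393 ,  0.59044714]), 'moment': array([ 0.00063332, -0.07163144,  0.00532739]), 'opening': 0.9953254996559101} 18.8
scene [1309. -628.  818.] 48.83667138533852 ['img', 'vfov', 'cx', 'cy', 'rvec', 'tvec', 'shot']
tile_long_c [510. 220.   8.] [306. 176.] 0.79
tile_mid_c [ 501. -221.    7.] [192. 232.] 0.98
tile_mid_c [ 335. -527.    2.] [ 64. 249.] 0.92
tile_mid_c [ 337. -322.    6.] [133. 218.] 0.91
tile_short_c [526. 412.   5.] [349. 159.] 0.89
weight_c [ 516. -413.   24.] [130. 263.] 0.8
weight_c [519. -10.   4.] [254. 206.] 0.3
jig [519. -10.   3.] [25
[... 266 characters left out ...]
-24. 1308.] 50.67138070403679 ['img', 'vfov', 'cx', 'cy', 'rvec', 'tvec', 'shot']
tile_long_c [509. 223.   1.] [171. 199.] 0.72
tile_long_c [ 504. -222.   10.] [309. 197.] 0.54
tile_mid_c [ 657. -541.    2.] [401. 150.] 0.83
tile_mid_c [ 503. -217.    7.] [307. 197.] 0.81
tile_mid_c [ 335. -521.    8.] [405. 247.] 0.81
tile_short_c [525. 415.   6.] [111. 195.] 0.74
weight_c [ 520. -414.   18.] [368. 190.] 0.51
jig [524.  -4.   3.] [241. 193.] 0.58
corner [592.  48.   7.] [225. 173.] 0.79
bowl [739. 116.  -4.] [204. 131.] 0.98
prop [714. -93.   1.] [267. 136.] 0.58
rib [ 706. -249.   -1.] [313. 138.] 0.48
wrist [ 221. -589.  385.] 65.36036001581657 ['img', 'vfov', 'cx', 'cy', 'mount', 'shot']
```

View pics/top0.png

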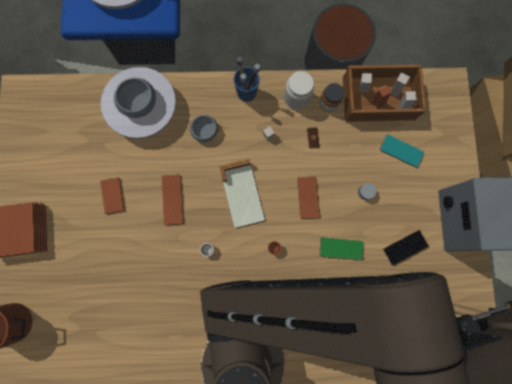

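View pics/scene0.png

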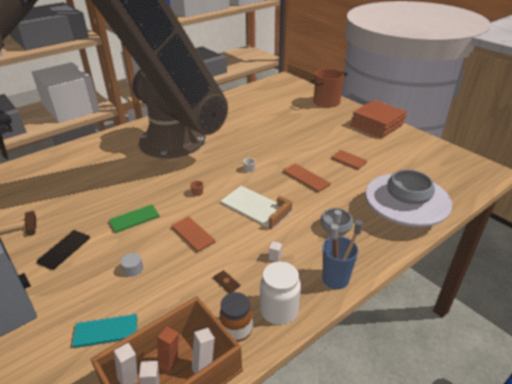

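The top view shows the terracotta tiles at (112,196) short, (172,200) long and (308,198) mid, with the jig at (243,195) and the weight at (368,191). The look-alikes are black, green and turquoise. The scene view agrees. Next I get coarse yaws from the top view.

```bash
cat >> h.py <<'E'
def rects(p,z,st=None,amin=100,show=False,kind='tile'):
    "terracotta (or white board) blobs -> min-area rectangles in the world plane z"
    hsv=cv2.cvtColor(p['img'],cv2.COLOR_RGB2HSV)
    if kind=='tile': m=cv2.inRange(hsv,(0,110,60),(11,255,255))|cv2.inRange(hsv,(172,110,60),(180,255,255))
    else: m=cv2.inRange(hsv,(0,0,150),(180,60,255))
    m=cv2.morphologyEx(m,cv2.MORPH_OPEN,np.ones((3,3)))
    out=[]
    for c in cv2.findContours(m,cv2.RETR_EXTERNAL,cv2.CHAIN_APPROX_NONE)[0]:
        if cv2.contourArea(c)<amin: continue
        w=np.array([px2w(p,u,z,st)[:2] for u in c[:,0]],np.float32)
        (cx,cy),(a,b),_=r=cv2.minAreaRect(w); bp=cv2.boxPoints(r)
        e=[bp[1]-bp[0],bp[2]-bp[1]]; e=max(e,key=np.linalg.norm); y=(np.arctan2(e[1],e[0])+np.pi/2)%np.pi-np.pi/2
        out.append((round(float(cx),1),round(float(cy),1),round(float(max(a,b)),1),round(float(min(a,b)),1),round(float(y),3),c[:,0].mean(0).round()))
    return out
def go(x,y,z,yaw,st=None):
    "shift (cm, tool axes) and turn (deg) to tool-down pose"
    st=st or readout.state(); R0=R.from_euler('xyz',st['tcp_rot']); R1=R.from_euler('xyz',[-np.pi/2,0,yaw])
    d=R0.inv().apply(np.array([x,y,z])-st['eef_pos'])/10; print('from',st['eef_pos'].round(1),'shift cm',d.round(2),'turn deg',np.degrees((R0.inv()*R1).as_rotvec()).round(2))
E
python3 - <<'E'
from h import *
st=readout.state(); p=read_camera('top')
for r in rects(p,12,amin=60): print(r)
print([r for r in rects(p,10,kind='w',amin=200)])
w=read_camera('wrist'); Rc,t=ext(w,st); print(Rc.round(2)[:,2],t-st['eef_pos'])
go(480,-150,260,-2.9)
E
```

```text
(126.7, 719.9, 101.9, 23.8, 0.081, array([  3., 329.]))
(345.7, -105.6, 34.9, 34.3, 1.545, array([274., 248.]))
(424.4, 696.8, 158.4, 117.8, 0.081, array([ 18., 229.]))
(524.5, 410.6, 107.9, 59.8, 0.163, array([112., 195.]))
(503.7, -219.3, 132.2, 58.9, 0.036, array([308., 197.]))
(507.2, 218.3, 157.4, 58.5, 0.06, array([172., 199.]))
(854.0, -487.7, 58.4, 34.2, -1.045, array([382.,  94.]))
(1083.4, -373.2, 193.6, 189.4, -0.051, array([344.,  32.]))
[(505.5, -7.4, 167.5, 99.2, 0.228, array([243., 199.])), (899.9, -213.0, 83.2, 80.8, -0.793, array([300.,  82.])), (839.9, 338.4, 246.1, 239.4, 1.554, array([137., 101.]))]
[-0.25 -0.06 -0.97] [ 71.18025157  17.70474532 171.0559927 ]
from [ 149.7 -606.8  214.7] shift cm [-43.01  -4.54 -36.45] turn deg [-0.01  0.01  0.  ]
```

Call:
{"method": "apply_moves", "body": {"increments": [[[-4.5,-0.4,-3.0],[0,0,0],9.5],[[-4.5,-0.4,-3.0],[0,0,0],9.5],[[-4.5,-0.4,-3.0],[0,0,0],9.5],[[-4.5,-0.4,-3.0],[0,0,0],9.5],[[-4.5,-0.4,-3.0],[0,0,0],9.5]]}}

```text
t: 2.22
eef_pos: [335.0, -404.3, 234.4]
tcp_rot: [-1.57, 0.0, -2.906]
ft_force: [-0.4, -0.5, 0.3]
opening: 0.998
```

Call:
{"method": "apply_moves", "body": {"increments": [[[-4.5,-0.4,-3.0],[0,0,0],9.5],[[-4.5,-0.4,-3.0],[0,0,0],9.5],[[-4.5,-0.4,-3.0],[0,0,0],9.5],[[-4.5,-0.4,-3.0],[0,0,0],9.5],[[-1.5,0,-6.0],[0,0,0],9.5]]}}

```text
t: 2.85
eef_pos: [488.8, -177.8, 251.6]
tcp_rot: [-1.568, 0.002, -2.906]
ft_force: [0.9, -0.1, -0.8]
opening: 0.998
```

Call:
{"method": "apply_moves", "body": {"increments": [[[-1.5,0,-6.0],[0,0,0],9.5],[[-1.5,0,-6.0],[0,0,0],9.5],[[-1.5,0,-6.0],[0,0,0],9.5],[[0,0,0],[0,0,0],9.5],[[0,0,0],[0,0,0],9.5]]}}

```text
t: 3.48
eef_pos: [490.1, 13.9, 251.8]
tcp_rot: [-1.567, 0.004, -2.901]
ft_force: [0.5, -0.5, -0.7]
opening: 0.999
```

```bash
python3 - <<'E'
from h import *
st=readout.state(); p=read_camera('wrist'); save(p,'w1'); Rc,t=ext(p,st)
print(st['eef_pos'],st['tcp_rot'],st['joints'])
for z in (0,12):
  for r in rects(p,z,st,amin=300): print(z,r)
print(rects(p,10,st,kind='w',amin=300))
for th in ['jig','corner','tile_mid_c','tile_long_c']:
    for r in nets.mark_of(p,th)[:2]:
        w=Rc@np.array(r['point'])+t; print(th,w.round(1),w2px(p,w,st).round(),round(r['confidence'],2))
E
```

```text
[490.07490638  13.93530351 251.76951541] [-1.56738919  0.00405254 -2.90092402] [-0.10537124  0.25610002  1.83204181 -0.0021123   1.04848386  1.22581261]
0 (502.4, -226.6, 138.4, 65.5, 0.035, array([419., 193.]))
0 (506.4, 221.9, 163.8, 64.3, 0.065, array([113., 115.]))
12 (504.0, -219.3, 134.4, 63.6, 0.035, array([419., 193.]))
12 (508.0, 216.5, 159.2, 62.5, 0.065, array([113., 115.]))
[(505.8, -10.7, 170.8, 100.7, 0.225, array([278., 156.])), (724.9, -113.6, 33.1, 17.5, -1.329, array([403.,   7.]))]
jig [521.6 -10.    4.7] [279. 149.] 0.86
corner [601.8  50.4  10.6] [251.  78.] 0.62
tile_mid_c [ 506.3 -220.8   11.4] [420. 195.] 0.73
```

View pics/w1.png

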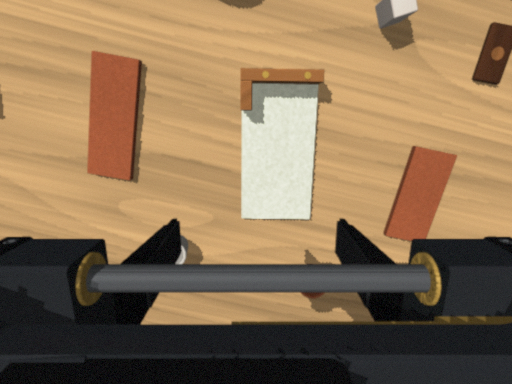

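The wrist view shows the long tile at (115,115), the mid tile at (420,193) and the jig board at (278,150), with its end fence along the top edge and the stub at the left (247,93). Heights from the two views agree at z=12. I go to the long tile.

```bash
python3 - <<'E'
from h import *
go(508,217.5,30,.063-np.pi)
E
```

```text
from [490.1  12.9 251.6] shift cm [ -6.48  22.12 -19.53] turn deg [-0.16 10.02 -0.23]
```

Call:
{"method": "apply_moves", "body": {"increments": [[[-1.6,2.5,-4.8],[0,0,0],9.5],[[-1.6,2.5,-4.8],[0,0,0],9.5],[[-1.6,2.5,-4.8],[0,0,0],9.5],[[-1.6,2.5,-4.8],[0,0,0],9.5],[[0,2.0,0],[0,10,0],9.5]]}}

```text
t: 4.35
eef_pos: [512.5, 215.2, 129.0]
tcp_rot: [-1.568, 0.01, -3.092]
ft_force: [-0.1, -0.9, 0.6]
opening: 0.998
```

Call:
{"method": "apply_moves", "body": {"increments": [[[0,2.5,0],[0,0,0],9.5],[[0,2.5,0],[0,0,0],9.5],[[0,1,0],[0,0,0],9.5],[[0,0,0],[0,0,0],9.5],[[0,0,0],[0,0,0],9.5]]}}

```text
t: 4.97
eef_pos: [514.5, 212.9, 66.4]
tcp_rot: [-1.568, 0.008, -3.098]
ft_force: [0.3, 0.6, -0.5]
opening: 1.0
```

```bash
python3 - <<'E'
from h import *
st=readout.state(); p=read_camera('wrist'); save(p,'w2'); go(508,217.5,3,.063-np.pi)
print(st['eef_pos'],st['tcp_rot'])
for r in rects(p,12,st,amin=300): print(r)
E
```

```text
from [514.5 212.9  66.5] shift cm [ 0.68  6.34 -0.5 ] turn deg [-0.19 -1.13 -0.49]
[514.48500378 212.88647438  66.42979628] [-1.56762881  0.00841758 -3.0984759 ]
(433.9, 213.6, 58.7, 11.7, -1.53, array([253., 298.]))
(526.9, 219.0, 121.7, 59.6, 0.061, array([250., 187.]))
(532.1, 397.6, 102.0, 54.4, 0.078, array([ 25., 181.]))
```

View pics/w2.png

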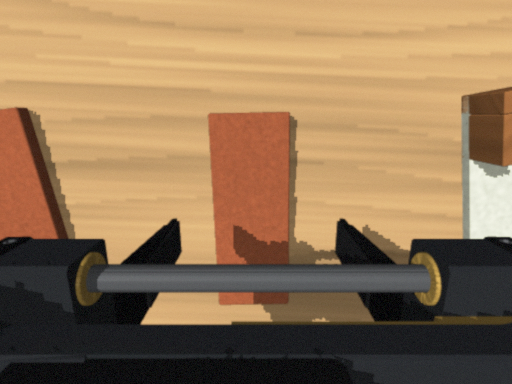

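The tile is centred between the open fingers, with its ends at rows 112 and 303, which gives a centre of (508, 218). I descend and grip.

Call:
{"method": "apply_moves", "body": {"increments": [[[0.35,1.5,-0.25],[-0.2,-1.1,-0.5],9.5],[[0.35,1.6,-0.25],[0,0,0],9.5],[[0,1.6,0],[0,0,0],9.5],[[0,1.2,0],[0,0,0],9.5],[[0,0.4,0],[0,0,0],9.5]]}}

```text
t: 5.65
eef_pos: [507.5, 218.0, 0.8]
tcp_rot: [-1.572, 0.001, -3.076]
ft_force: [-0.4, 0.3, 0.2]
opening: 1.001
```

```bash
python3 - <<'E'
from h import *
go(508,217.5,3,.063-np.pi)
E
```

```text
from [507.5 218.    0.8] shift cm [-0.04 -0.22  0.05] turn deg [ 0.08  0.15 -0.07]
```

Call:
{"method": "apply_moves", "body": {"increments": [[[0,-0.2,0],[0,0,0],9.5],[[0,0,0],[0,0,0],5.0],[[0,0,0],[0,0,0],5.0],[[0,0,0],[0,0,0],5.0],[[0,0,0],[0,0,0],5.0]]}}

```text
t: 6.28
eef_pos: [508.2, 218.1, 3.8]
tcp_rot: [-1.573, 0.003, -3.076]
ft_force: [0.1, -2.4, -0.4]
opening: 0.634
```

Call:
{"method": "apply_moves", "body": {"increments": [[[0,0,0],[0,0,0],5.0],[[0,0,0],[0,0,0],5.0],[[0,-2,0],[0,0,0],5.0],[[0,-4,0],[0,0,0],5.0],[[0,-2,0],[0,0,0],5.0]]}}

```text
t: 6.9
eef_pos: [506.6, 217.5, 83.7]
tcp_rot: [-1.571, -0.003, -3.076]
ft_force: [0.4, -0.0, -3.0]
opening: 0.626
```

```bash
cat >> h.py <<'E'
YAW=.226; C=np.array([596.5,48.5])
def home(L,dx,dy,z,yaw=YAW,C=C):
    c,s=np.cos(yaw),np.sin(yaw); q=np.array([-L/2+dx,-30+dy]); w=C+np.array([c*q[0]-s*q[1],s*q[0]+c*q[1]])
    print('target',w.round(1)); go(w[0],w[1],z,yaw-np.pi)
E
python3 - <<'E'
from h import *
home(160,-8,-6,40)
E
```

```text
target [518.8  -6.3]
from [506.6 217.5  83.7] shift cm [ 0.24  4.35 22.42] turn deg [ 0.04 -9.19  0.15]
```

Call:
{"method": "apply_moves", "body": {"increments": [[[0.06,0,5.3],[0,0,0],5.0],[[0.06,0,5.3],[0,0,0],5.0],[[0.06,0,5.3],[0,0,0],5.0],[[0.06,0,5.3],[0,0,0],5.0],[[0,0,0.4],[0,-9.2,0],5.0]]}}

```text
t: 7.52
eef_pos: [519.1, -3.4, 84.7]
tcp_rot: [-1.572, 0.0, -2.909]
ft_force: [-1.1, 0.7, -3.5]
opening: 0.631
```

Call:
{"method": "apply_moves", "body": {"increments": [[[0,0,0],[0,0,0],5.0],[[0,0,0],[0,0,0],5.0],[[0,0,0],[0,0,0],5.0],[[0,0,0],[0,0,0],5.0],[[0,0,0],[0,0,0],5.0]]}}

```text
t: 8.15
eef_pos: [518.6, -2.0, 84.3]
tcp_rot: [-1.572, -0.001, -2.916]
ft_force: [-0.0, -0.6, -2.4]
opening: 0.627
```

```bash
python3 - <<'E'
from h import *
st=readout.state(); p=read_camera('wrist'); save(p,'w3'); home(160,-8,-6,40)
print(st['tcp_rot'])
for r in rects(p,st['eef_pos'][2]+8,st,amin=300): print(r)
E
```

```text
target [518.8  -6.3]
from [518.6  -2.1  84.3] shift cm [0.07 4.43 0.42] turn deg [ 0.09 -0.    0.05]
[-1.57227639e+00 -7.52678832e-04 -2.91562322e+00]
(474.9, -11.9, 59.1, 20.4, -1.357, array([258., 306.]))
(555.0, -132.1, 46.1, 28.1, 0.036, array([485., 227.]))
(550.2, 5.1, 94.7, 60.4, 0.218, array([258., 179.]))
```

View pics/w3.png

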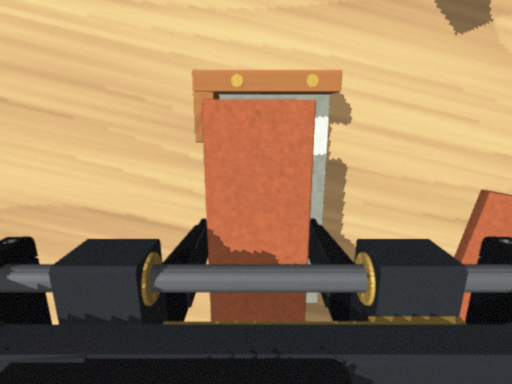

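The tile is held squarely over the jig. The end fence top spans (193..341, 70..92) and the stub is at (200,115). I fit the fence from those corners.

```bash
python3 - <<'E'
from h import *
st=readout.state(); p=read_camera('wrist')
cv2.imwrite('pics/w3z.png',cv2.resize(p['img'][55:155,180:355,::-1],None,fx=4,fy=4,interpolation=cv2.INTER_CUBIC))
for u in [(193,70),(341,70),(342,92)]: print(u,px2w(p,u,42,st).round(1))
c,s=np.cos(.226),np.sin(.226)
for q,z in [((100,50),42),((100,-50),42),((86,-50),42),((86,36),42),((52,36),42),((52,50),42)]:
    o=C-np.array([c*86-s*36,s*86+c*36]); w=o+np.array([c*q[0]-s*q[1],s*q[0]+c*q[1]]); print(q,w2px(p,[*w,z],st).round(1), 'zoom',((w2px(p,[*w,z],st)-[180,55])*4).round())
E
```

```text
(193, 70) [606.6  62.6  42. ]
(341, 70) [628.6 -33.2  42. ]
(342, 92) [615.5 -38.   42. ]
(100, 50) [189.   68.4] zoom [36. 54.]
(100, -50) [339.8  68.4] zoom [639.  54.]
(86, -50) [338.3  90.7] zoom [633. 143.]
(86, 36) [211.   90.7] zoom [124. 143.]
(52, 36) [213.  141.5] zoom [132. 346.]
(52, 50) [193.2 141.5] zoom [ 53. 346.]
```

View pics/w3z.png

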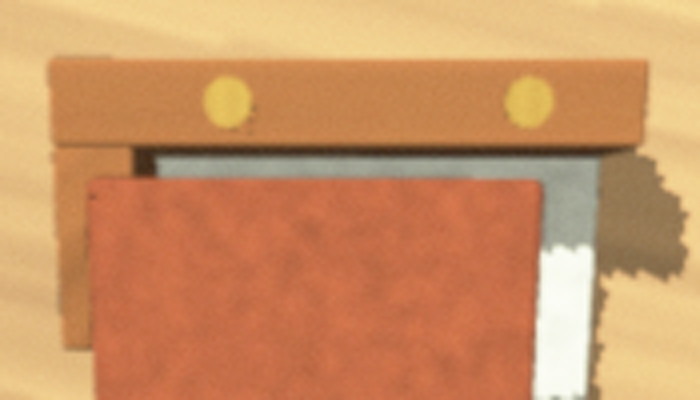

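```bash
sed -i 's/596.5,48.5/596.3,46.8/' h.py; python3 - <<'E'
from h import *
home(160,-6,-5,20)
E
```

```text
target [520.3  -6.6]
from [518.6  -2.2  84.3] shift cm [-0.08  6.43  0.48] turn deg [ 0.08 -0.    0.05]
```

Call:
{"method": "apply_moves", "body": {"increments": [[[-0.05,2,0.45],[0,0,0],5.0],[[0,2,0],[0,0,0],5.0],[[0,1.5,0],[0,0,0],5.0],[[0,0.7,0],[0,0,0],5.0],[[0,0,0],[0,0,0],5.0]]}}

```text
t: 8.88
eef_pos: [520.8, -6.3, 20.9]
tcp_rot: [-1.572, 0.001, -2.916]
ft_force: [0.6, -0.5, -2.5]
opening: 0.628
```

```bash
python3 - <<'E'
from h import *
home(160,-6,-5,14.5)
E
```

```text
target [520.3  -6.6]
from [520.8  -6.3  20.9] shift cm [0.06 0.64 0.01] turn deg [ 0.05 -0.01 -0.05]
```

Call:
{"method": "apply_moves", "body": {"increments": [[[0,0.55,0],[0,0,0],5.0],[[-0.2,0,0],[0,0,0],5.0],[[-0.15,0,0],[0,0,0],5.0],[[-0.1,0,0],[0,0,0],5.0],[[0,0,0],[0,0,0],5.0]]}}

```text
t: 9.5
eef_pos: [526.4, -5.3, 16.5]
tcp_rot: [-1.571, 0.003, -2.916]
ft_force: [0.1, -0.1, -2.4]
opening: 0.627
```

```bash
python3 - <<'E'
from h import *
home(160,0,0,14)
E
```

```text
target [ 5.251e+02 -4.000e-01]
from [526.4  -5.3  16.5] shift cm [ 0.02  0.25 -0.51] turn deg [-0.   -0.   -0.18]
```

Call:
{"method": "apply_moves", "body": {"increments": [[[-0.1,0.05,0],[0,0,0],5.0],[[-0.1,0.05,0],[0,0,0],5.0],[[-0.1,0,0],[0,0,0],5.0],[[-0.1,0,0],[0,0,0],5.0],[[0,0,0],[0,0,0],5.0]]}}

```text
t: 10.12
eef_pos: [526.2, -4.8, 15.1]
tcp_rot: [-1.573, -0.006, -2.915]
ft_force: [0.0, 0.2, -3.1]
opening: 0.623
```

Call:
{"method": "apply_moves", "body": {"increments": [[[0,0,-0.15],[0,0,0],5.0],[[0,0,-0.15],[0,0,0],5.0],[[0,0,-0.1],[0,0,0],5.0],[[0,0,-0.1],[0,0,0],5.0],[[0,0,0],[0,0,0],5.0]]}}

```text
t: 10.75
eef_pos: [525.1, -0.0, 15.1]
tcp_rot: [-1.572, -0.005, -2.916]
ft_force: [-1.1, -3.2, -2.7]
opening: 0.63
```

```bash
python3 - <<'E'
from h import *
home(160,0,0,14)
E
```

```text
target [ 5.251e+02 -4.000e-01]
from [525.1  -0.   15.1] shift cm [0.02 0.11 0.03] turn deg [ 0.09 -0.01  0.31]
```

Call:
{"method": "apply_moves", "body": {"increments": [[[0,0.15,0],[0,0,0],5.0],[[0,0.05,0],[0,0,0],5.0],[[0,0,0],[0,0,0],8.0],[[0,0,0],[0,0,0],8.0],[[0,0,0],[0,0,0],8.0]]}}

```text
t: 11.38
eef_pos: [526.0, 0.2, 14.2]
tcp_rot: [-1.572, -0.003, -2.916]
ft_force: [1.2, -0.3, 0.1]
opening: 0.828
```

Call:
{"method": "apply_moves", "body": {"increments": [[[0,0,0],[0,0,0],8.0],[[0,0,0],[0,0,0],8.0],[[0,-2,0],[0,0,0],8.0],[[0,-4,0],[0,0,0],9.5],[[0,-4,0],[0,0,0],9.5]]}}

```text
t: 12.0
eef_pos: [525.1, 0.4, 113.9]
tcp_rot: [-1.574, -0.009, -2.916]
ft_force: [0.9, 0.2, -0.2]
opening: 0.978
```

```bash
python3 - <<'E'
from h import *
st=readout.state(); p=read_camera('wrist'); save(p,'w4')
cv2.imwrite('pics/w4.png',cv2.resize(p['img'][50:330,150:370,::-1],None,fx=2,fy=2))
for r in rects(p,22,st,amin=300): print(r)
go(504,-219.3,50,.036-np.pi)
E
```

```text
(552.2, -207.8, 61.6, 46.6, -1.375, array([481., 218.]))
(529.9, 1.2, 150.3, 60.7, 0.227, array([259., 182.]))
from [5.270e+02 2.000e-01 1.185e+02] shift cm [ 7.14  6.85 20.89] turn deg [ 0.04 10.9   0.15]
```

View pics/w4.png

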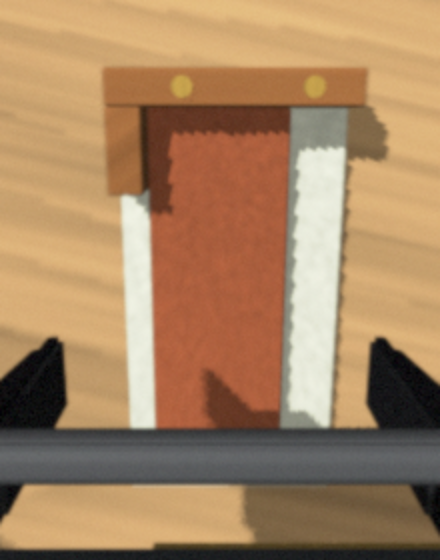

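The long tile sits flat and square against both fences. Next is the mid tile.

Call:
{"method": "apply_moves", "body": {"increments": [[[1.75,0,5.1],[0,0,0],9.5],[[1.75,0,5.1],[0,0,0],9.5],[[1.75,0.5,5.1],[0,0,0],9.5],[[1.75,0.5,5.1],[0,0,0],9.5],[[0,2,0],[0,10.6,0],9.5]]}}

```text
t: 12.68
eef_pos: [506.1, -220.8, 90.6]
tcp_rot: [-1.568, 0.005, -3.099]
ft_force: [-0.4, -0.4, -0.7]
opening: 0.996
```

Call:
{"method": "apply_moves", "body": {"increments": [[[0,2,0],[0,0,0],9.5],[[0,0,0],[0,0,0],9.5],[[0,0,0],[0,0,0],9.5],[[0,0,0],[0,0,0],9.5],[[0,0,0],[0,0,0],9.5]]}}

```text
t: 13.3
eef_pos: [506.0, -221.5, 70.5]
tcp_rot: [-1.568, 0.005, -3.103]
ft_force: [-0.1, -0.1, 0.4]
opening: 0.996
```

```bash
python3 - <<'E'
from h import *
st=readout.state(); p=read_camera('wrist'); save(p,'w5'); go(504,-219.3,3,.036-np.pi)
for r in rects(p,12,st,amin=150): print(r)
E
```

```text
from [ 506.  -221.5   70.4] shift cm [ 0.23  6.74 -0.24] turn deg [-0.17  0.18 -0.3 ]
(503.1, -28.7, 71.3, 25.7, -0.178, array([ 12., 201.]))
(513.6, -221.3, 116.6, 59.5, 0.036, array([258., 192.]))
```

Call:
{"method": "apply_moves", "body": {"increments": [[[0.16,1.8,0],[-0.2,0.2,-0.3],9.5],[[0,1.9,0],[0,0,0],9.5],[[0,1.8,0],[0,0,0],9.5],[[0,0.8,0],[0,0,0],9.5],[[0,0,0],[0,0,0],9.5]]}}

```text
t: 13.98
eef_pos: [503.8, -221.1, 2.8]
tcp_rot: [-1.572, -0.002, -3.106]
ft_force: [-0.0, 0.4, -0.0]
opening: 1.002
```

```bash
python3 - <<'E'
from h import *
go(504.4,-221.3,3.5,.036-np.pi)
E
```

```text
from [ 503.8 -221.1    2.8] shift cm [-0.06 -0.07  0.02] turn deg [ 0.09 -0.04  0.09]
```

Call:
{"method": "apply_moves", "body": {"increments": [[[-0.05,-0.07,0],[0,0,0],5.0],[[0,0,0],[0,0,0],5.0],[[0,0,0],[0,0,0],5.0],[[0,0,0],[0,0,0],5.0],[[0,0,0],[0,0,0],5.0]]}}

```text
t: 14.6
eef_pos: [504.9, -221.4, 4.9]
tcp_rot: [-1.571, 0.0, -3.106]
ft_force: [0.2, 0.6, -1.6]
opening: 0.624
```

Call:
{"method": "apply_moves", "body": {"increments": [[[0,0,0],[0,0,0],5.0],[[0,-2,0],[0,0,0],5.0],[[0,-4,0],[0,0,0],5.0],[[0,-3,0],[0,0,0],5.0],[[0,0,0],[0,0,0],5.0]]}}

```text
t: 15.22
eef_pos: [504.2, -221.1, 96.1]
tcp_rot: [-1.573, -0.002, -3.106]
ft_force: [-0.0, -1.0, -2.2]
opening: 0.626
```

```bash
python3 - <<'E'
from h import *
home(135,-7,-5,50)
E
```

```text
target [531.5  -4. ]
from [ 504.2 -221.1   96.1] shift cm [ -3.51   4.64 -21.59] turn deg [  0.12 -10.93   0.11]
```

Call:
{"method": "apply_moves", "body": {"increments": [[[-0.85,0,-5.25],[0,0,0],5.0],[[-0.85,0,-5.25],[0,0,0],5.0],[[-0.85,0,-5.25],[0,0,0],5.0],[[-0.85,0,-5.25],[0,0,0],5.0],[[0,0,0],[0,-10.6,0],5.0]]}}

```text
t: 15.85
eef_pos: [529.5, -4.2, 89.9]
tcp_rot: [-1.576, -0.007, -2.922]
ft_force: [-0.7, -0.2, -2.6]
opening: 0.623
```

Call:
{"method": "apply_moves", "body": {"increments": [[[0,1.5,0],[0,0,0],5.0],[[0,1.5,0],[0,0,0],5.0],[[0,1,0],[0,0,0],5.0],[[0,0,0],[0,0,0],5.0],[[0,0,0],[0,0,0],5.0]]}}

```text
t: 16.48
eef_pos: [527.4, -5.1, 43.5]
tcp_rot: [-1.577, -0.013, -2.933]
ft_force: [0.6, 0.4, -2.8]
opening: 0.63
```

```bash
python3 - <<'E'
from h import *
home(135,-7,-5,28.5)
st=readout.state(); p=read_camera('wrist'); save(p,'w6')
for r in rects(p,st['eef_pos'][2]+7,st,amin=300): print(r)
E
```

```text
target [531.5  -4. ]
from [527.4  -5.1  43.5] shift cm [-0.45  1.5  -0.01] turn deg [ 0.38 -1.    0.72]
(482.9, -14.5, 58.9, 20.7, -1.357, array([258., 306.]))
(558.3, 1.9, 93.6, 60.4, 0.216, array([256., 182.]))
```

View pics/w6.png

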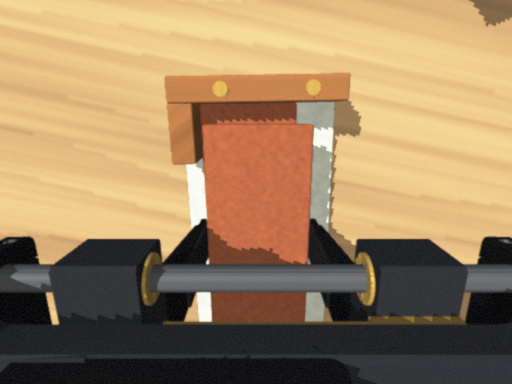

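The mid tile is over the jig with its far edge at row 124; the shadowed long tile shows behind it up to row 101. The left and right edges are parallel. I lower it and push.

Call:
{"method": "apply_moves", "body": {"increments": [[[-0.2,0.6,0],[0.4,-1.0,0.7],5.0],[[-0.1,0.5,0],[0,0,0],5.0],[[0,0.3,0],[0,0,0],5.0],[[0,0,0],[0,0,0],5.0],[[0,0,0],[0,0,0],5.0]]}}

```text
t: 17.15
eef_pos: [531.0, -4.4, 29.4]
tcp_rot: [-1.569, 0.002, -2.915]
ft_force: [-0.0, 0.5, -3.0]
opening: 0.63
```

```bash
python3 - <<'E'
from h import *
home(135,0,-5,28.3)
E
```

```text
target [538.4  -2.4]
from [531.   -4.4  29.4] shift cm [-0.77  0.12 -0.03] turn deg [-0.09  0.06 -0.14]
```

Call:
{"method": "apply_moves", "body": {"increments": [[[-0.4,0.05,0],[0,0,0],5.0],[[-0.25,0.05,0],[0,0,0],5.0],[[-0.1,0,0],[0,0,0],5.0],[[-0.1,0,0],[0,0,0],5.0],[[-0.1,0,0],[0,0,0],5.0]]}}

```text
t: 17.77
eef_pos: [538.8, -2.4, 28.3]
tcp_rot: [-1.57, -0.002, -2.915]
ft_force: [-5.2, -4.1, 0.8]
opening: 0.624
```

```bash
python3 - <<'E'
from h import *
home(135,0,0,28.3)
E
```

```text
target [537.2   2.4]
from [538.8  -2.4  28.3] shift cm [ 0.05 -0.   -0.51] turn deg [-0.03  0.03  0.12]
```

Call:
{"method": "apply_moves", "body": {"increments": [[[0,-0.05,-0.25],[0,0,0],5.0],[[0,0,-0.15],[0,0,0],5.0],[[0,0,-0.1],[0,0,0],5.0],[[0,0,-0.1],[0,0,0],5.0],[[0,0,-0.1],[0,0,0],5.0]]}}

```text
t: 18.4
eef_pos: [537.6, 2.8, 28.9]
tcp_rot: [-1.568, -0.002, -2.916]
ft_force: [-0.5, -12.0, -2.8]
opening: 0.632
```

```bash
python3 - <<'E'
from h import *
home(135,0,0,27)
E
```

```text
target [537.2   2.4]
from [537.6   2.8  28.9] shift cm [0.04 0.19 0.03] turn deg [-0.16 -0.01  0.09]
```

Call:
{"method": "apply_moves", "body": {"increments": [[[0,0.12,0],[0,0,0],5.0],[[0,0.05,0],[0,0,0],5.0],[[0,0,0],[0,0,0],8.0],[[0,0,0],[0,0,0],8.0],[[0,0,0],[0,0,0],8.0]]}}

```text
t: 19.02
eef_pos: [538.4, 3.0, 27.7]
tcp_rot: [-1.567, 0.0, -2.916]
ft_force: [-0.5, 0.2, 0.0]
opening: 0.831
```

Call:
{"method": "apply_moves", "body": {"increments": [[[0,0,0],[0,0,0],8.0],[[0,-1,0],[0,0,0],8.0],[[0,-3,0],[0,0,0],8.0],[[0,-4,0],[0,0,0],9.5],[[0,-3,0],[0,0,0],9.5]]}}

```text
t: 19.65
eef_pos: [537.5, 3.5, 140.8]
tcp_rot: [-1.569, -0.003, -2.915]
ft_force: [0.2, 0.6, -0.1]
opening: 0.978
```

```bash
python3 - <<'E'
from h import *
st=readout.state(); p=read_camera('wrist')
cv2.imwrite('pics/w7.png',cv2.resize(p['img'][50:330,150:370,::-1],None,fx=2,fy=2))
for r in rects(p,34,st,amin=300): print(r)
t=read_camera('top')
for r in rects(t,12,amin=300): print(r)
go(525,411,100,.16-np.pi)
E
```

```text
(532.0, 1.7, 143.9, 60.4, 0.226, array([258., 190.]))
(425.2, 685.9, 159.2, 139.7, 0.081, array([ 23., 230.]))
(524.3, 410.9, 107.9, 59.9, 0.169, array([112., 195.]))
(1083.4, -373.2, 193.6, 189.4, -0.051, array([344.,  32.]))
from [538.7   3.4 142.2] shift cm [ -7.8    4.09 -40.04] turn deg [-0.2   3.8  -0.09]
```

View pics/w7.png

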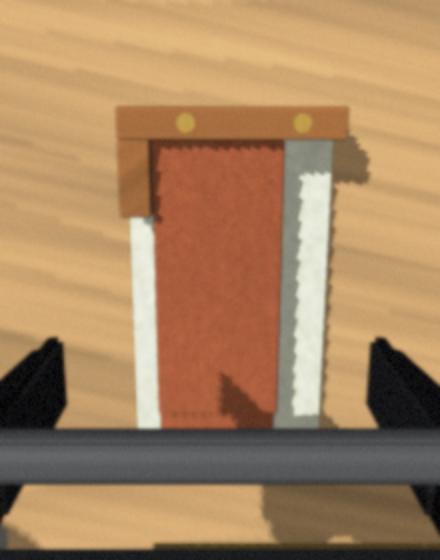

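The mid tile lies on the long one, flush with both fences. Next is the short tile.

Call:
{"method": "apply_moves", "body": {"increments": [[[-1.1,0,-5.6],[0,0,0],9.5],[[-1.1,0,-5.6],[0,0,0],9.5],[[-1.1,0,-5.6],[0,0,0],9.5],[[-1.1,0,-5.6],[0,0,0],9.5],[[-1.1,0,-5.6],[0,0,0],9.5]]}}

```text
t: 20.38
eef_pos: [529.9, 292.9, 140.6]
tcp_rot: [-1.566, 0.002, -2.923]
ft_force: [1.1, -0.7, 0.5]
opening: 1.0
```

Call:
{"method": "apply_moves", "body": {"increments": [[[-1.1,1,-5.6],[0,0,0],9.5],[[-1.1,2,-5.4],[0,0,0],9.5],[[0,2,0],[0,3.8,0],9.5],[[0,2,0],[0,0,0],9.5],[[0,0,0],[0,0,0],9.5]]}}

```text
t: 21.0
eef_pos: [524.4, 412.6, 65.0]
tcp_rot: [-1.565, -0.001, -2.986]
ft_force: [-0.8, -0.4, -0.5]
opening: 0.996
```

```bash
python3 - <<'E'
from h import *
st=readout.state(); p=read_camera('wrist'); save(p,'w8'); go(524.4,410.8,3.5,.166-np.pi)
for r in rects(p,12,st,amin=150): print(r)
E
```

```text
from [524.9 412.7  66.1] shift cm [0.09 6.26 0.15] turn deg [-0.26 -0.59 -0.05]
(528.7, 411.2, 103.8, 59.5, 0.171, array([260., 199.]))
```

Call:
{"method": "apply_moves", "body": {"increments": [[[0,1.8,0.15],[-0.2,-0.8,0],9.5],[[-0.05,1.8,0],[0,0,0],9.5],[[0,1.6,0],[0,0,0],9.5],[[0,0.8,0],[0,0,0],9.5],[[0,0,0],[0,0,0],9.5]]}}

```text
t: 21.68
eef_pos: [526.5, 410.5, 2.9]
tcp_rot: [-1.57, 0.002, -2.972]
ft_force: [0.7, 0.5, -0.6]
opening: 0.998
```

```bash
python3 - <<'E'
from h import *
go(525.6,410.7,3.5,.170-np.pi)
E
```

```text
from [526.5 410.5   2.9] shift cm [ 0.09 -0.06 -0.03] turn deg [-0.03 -0.03 -0.11]
```

Call:
{"method": "apply_moves", "body": {"increments": [[[0.09,-0.08,0],[0,0,0],5.0],[[0,0,0],[0,0,0],5.0],[[0,0,0],[0,0,0],5.0],[[0,0,0],[0,0,0],5.0],[[0,0,0],[0,0,0],5.0]]}}

```text
t: 22.3
eef_pos: [526.2, 410.9, 5.4]
tcp_rot: [-1.571, 0.004, -2.972]
ft_force: [0.9, 0.4, -1.2]
opening: 0.628
```

Call:
{"method": "apply_moves", "body": {"increments": [[[0,0,0],[0,0,0],5.0],[[0,-2,0],[0,0,0],5.0],[[0,-4,0],[0,0,0],5.0],[[0,-4,0],[0,0,0],5.0],[[0,-1,0],[0,0,0],5.0]]}}

```text
t: 22.92
eef_pos: [525.4, 410.6, 120.9]
tcp_rot: [-1.571, 0.003, -2.972]
ft_force: [0.4, 0.4, -2.0]
opening: 0.627
```

```bash
python3 - <<'E'
from h import *
home(110,-7,-5,70)
E
```

```text
target [543.7  -1.2]
from [525.4 410.6 120.9] shift cm [ 5.17  5.06 40.89] turn deg [ 0.01 -3.23 -0.2 ]
```

Call:
{"method": "apply_moves", "body": {"increments": [[[0.73,0,5.7],[0,0,0],5.0],[[0.73,0,5.7],[0,0,0],5.0],[[0.73,0,5.7],[0,0,0],5.0],[[0.73,0,5.7],[0,0,0],5.0],[[0.73,0,5.7],[0,0,0],5.0]]}}

```text
t: 23.55
eef_pos: [536.6, 118.9, 120.4]
tcp_rot: [-1.572, 0.004, -2.965]
ft_force: [1.0, 0.4, -1.5]
opening: 0.626
```

Call:
{"method": "apply_moves", "body": {"increments": [[[0.73,1,5.7],[0,0,0],5.0],[[0.73,1.5,5.7],[0,0,0],5.0],[[0,1.5,0],[0,-3.2,-0.2],5.0],[[0,1,0],[0,0,0],5.0],[[0,0,0],[0,0,0],5.0]]}}

```text
t: 24.18
eef_pos: [541.2, -3.3, 68.0]
tcp_rot: [-1.572, -0.0, -2.915]
ft_force: [0.0, -0.1, -2.0]
opening: 0.627
```

```bash
python3 - <<'E'
from h import *
home(110,-7,-5,42)
E
```

```text
target [543.7  -1.2]
from [541.2  -3.3  68. ] shift cm [-0.29  2.6  -0.14] turn deg [0.07 0.02 0.02]
```

Call:
{"method": "apply_moves", "body": {"increments": [[[-0.2,1.0,-0.1],[0,0,0],5.0],[[0,1.0,0],[0,0,0],5.0],[[0,0.5,0],[0,0,0],5.0],[[0,0,0],[0,0,0],5.0],[[0,0,0],[0,0,0],5.0]]}}

```text
t: 24.8
eef_pos: [543.4, 0.2, 41.9]
tcp_rot: [-1.572, 0.001, -2.913]
ft_force: [-0.3, -0.7, -1.2]
opening: 0.629
```

```bash
python3 - <<'E'
from h import *
home(110,0,-5,41)
st=readout.state(); p=read_camera('wrist'); cv2.imwrite('pics/w9.png',cv2.resize(p['img'][50:330,150:370,::-1],None,fx=2,fy=2))
E
```

```text
target [5.505e+02 4.000e-01]
from [5.434e+02 2.000e-01 4.190e+01] shift cm [-0.7   0.09  0.15] turn deg [ 0.06  0.13 -0.04]
```

View pics/w9.png

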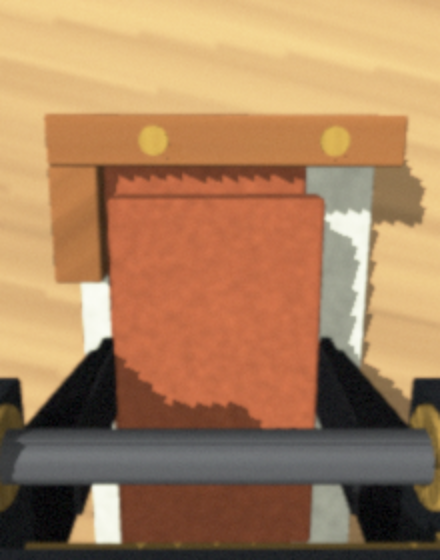

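The short tile is about 7 mm short of the end fence and about 4 mm off the side stub, as planned. I push it in.

Call:
{"method": "apply_moves", "body": {"increments": [[[-0.35,0.05,0],[0,0,0],5.0],[[-0.25,0,0],[0,0,0],5.0],[[-0.1,0,0],[0,0,0],5.0],[[-0.1,0,0],[0,0,0],5.0],[[-0.1,0,0],[0,0,0],5.0]]}}

```text
t: 25.48
eef_pos: [551.2, 2.0, 41.7]
tcp_rot: [-1.572, -0.002, -2.914]
ft_force: [-5.3, -3.4, 1.7]
opening: 0.626
```

```bash
python3 - <<'E'
from h import *
home(110,0,0,41)
E
```

```text
target [549.4   5.2]
from [551.2   2.   41.7] shift cm [ 0.1   0.08 -0.36] turn deg [0.09 0.09 0.13]
```

Call:
{"method": "apply_moves", "body": {"increments": [[[0.05,-0.05,-0.2],[0,0,0],5.0],[[0,0,-0.1],[0,0,0],5.0],[[0,0,-0.1],[0,0,0],5.0],[[0,0,-0.1],[0,0,0],5.0],[[0,0,-0.1],[0,0,0],5.0]]}}

```text
t: 26.1
eef_pos: [550.1, 5.5, 42.5]
tcp_rot: [-1.569, -0.001, -2.914]
ft_force: [-0.7, -10.7, -1.9]
opening: 0.626
```

```bash
python3 - <<'E'
from h import *
home(110,0,0,39.5)
E
```

```text
target [549.4   5.2]
from [550.1   5.5  42.5] shift cm [0.07 0.3  0.01] turn deg [-0.1   0.06  0.07]
```

Call:
{"method": "apply_moves", "body": {"increments": [[[0,0.12,0],[0,0,0],5.0],[[0,0.08,0],[0,0,0],5.0],[[0,0.05,0],[0,0,0],5.0],[[0,0,0],[0,0,0],5.0],[[0,0,0],[0,0,0],5.0]]}}

```text
t: 26.72
eef_pos: [550.4, 5.4, 40.0]
tcp_rot: [-1.569, -0.001, -2.915]
ft_force: [-1.3, -2.0, -1.5]
opening: 0.625
```

Call:
{"method": "apply_moves", "body": {"increments": [[[0,0.07,0],[0,0,0],5.0],[[0,0,0],[0,0,0],8.0],[[0,0,0],[0,0,0],8.0],[[0,0,0],[0,0,0],8.0],[[0,0,0],[0,0,0],8.0]]}}

```text
t: 27.35
eef_pos: [550.8, 5.7, 39.5]
tcp_rot: [-1.569, 0.0, -2.914]
ft_force: [-0.5, 0.8, 0.4]
opening: 0.838
```

Call:
{"method": "apply_moves", "body": {"increments": [[[0,0,0],[0,0,0],8.0],[[0,-1,0],[0,0,0],8.0],[[0,-3,0],[0,0,0],8.0],[[0,-4,0],[0,0,0],9.5],[[0,-3,0],[0,0,0],9.5]]}}

```text
t: 27.98
eef_pos: [549.8, 6.0, 152.5]
tcp_rot: [-1.57, -0.003, -2.914]
ft_force: [0.5, -1.3, 0.1]
opening: 0.979
```

```bash
python3 - <<'E'
from h import *
st=readout.state(); p=read_camera('wrist')
cv2.imwrite('pics/w10.png',cv2.resize(p['img'][50:330,150:370,::-1],None,fx=2,fy=2))
def proj(q,z):
    c,s=np.cos(YAW),np.sin(YAW); w=C+[c*q[0]-s*q[1],s*q[0]+c*q[1]]; return ((w2px(p,[*w,z],st)-[150,50])*2).round()
print('expected short top corners',[proj(q,46) for q in [(0,0),(0,-60),(-110,-60),(-110,0)]],'mid near',proj((-135,-30),34))
t=read_camera('top'); Rc,tt=ext(t)
hsv=cv2.cvtColor(t['img'],cv2.COLOR_RGB2HSV)
for th in ['weight_c','tile_short_c']:
    for r in nets.mark_of(t,th)[:2]:
        w=Rc@np.array(r['point'])+tt; print(th,w.round(1),w2px(t,w).round(),round(r['confidence'],2))
go(518,-413,110,YAW-np.pi)
E
```

```text
expected short top corners [array([152., 166.]), array([283., 167.]), array([277., 389.]), array([158., 388.])] mid near [217. 422.]
weight_c [ 519.3 -412.4   17.7] [367. 191.] 0.81
from [549.7   6.1 150.9] shift cm [12.52  4.16 40.11] turn deg [-0.04  0.08  0.19]
```

View pics/w10.png

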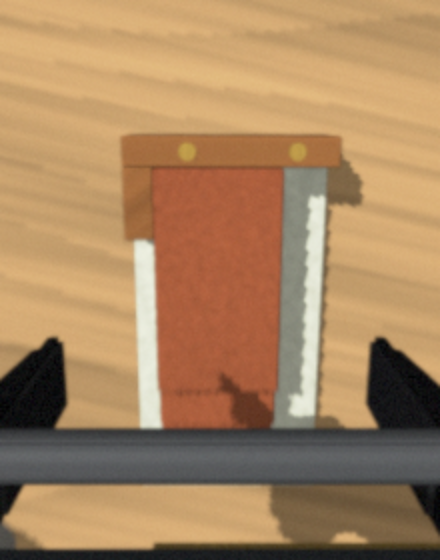

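All three tiles match their predicted home outlines: short tile corners at (152,166) and (283,167), near edge at row 390. Now the weight.

Call:
{"method": "apply_moves", "body": {"increments": [[[1.78,0,5.6],[0,0,0],9.5],[[1.78,0,5.6],[0,0,0],9.5],[[1.78,0,5.6],[0,0,0],9.5],[[1.78,0,5.6],[0,0,0],9.5],[[1.78,0,5.6],[0,0,0],9.5]]}}

```text
t: 28.8
eef_pos: [524.4, -290.6, 145.5]
tcp_rot: [-1.576, -0.01, -2.907]
ft_force: [1.3, -0.1, -0.1]
opening: 1.0
```

Call:
{"method": "apply_moves", "body": {"increments": [[[1.78,0,5.6],[0,0,0],9.5],[[1.6,1.5,5.4],[0,0,0],9.5],[[0,2,0],[0,0,0],9.5],[[0,1,0],[0,0,0],9.5],[[0,0,0],[0,0,0],9.5]]}}

```text
t: 29.42
eef_pos: [512.4, -411.6, 92.0]
tcp_rot: [-1.583, -0.015, -2.912]
ft_force: [0.1, 0.9, 0.4]
opening: 0.999
```

```bash
python3 - <<'E'
from h import *
st=readout.state(); p=read_camera('wrist'); save(p,'w11'); go(518,-413,60,YAW-np.pi)
Rc,t=ext(p,st)
for f in (nets.mark_of,nets.look_for):
  for r in f(p,'weight_c')[:2]: print((Rc@np.array(r['point'])+t).round(1),round(r['confidence'],2))
c,s=np.cos(YAW),np.sin(YAW)
def circ(cx,cy):
    for z in(0,36):
        q=np.array([w2px(p,[cx+26*np.cos(a),cy+26*np.sin(a),z],st) for a in np.linspace(0,6.28,40)]).astype(np.int32); cv2.polylines(im,[q],True,(0,0,255),1)
im=p['img'][:,:,::-1].copy(); circ(518,-413); cv2.imwrite('pics/w11.png',im)
E
```

```text
from [ 512.6 -411.6   92.6] shift cm [-0.54  3.25  0.29] turn deg [0.68 0.22 0.84]
[ 515.9 -411.3   19.8] 0.91
[ 521.2 -408.4   39. ] 0.62
```

View pics/w11.png

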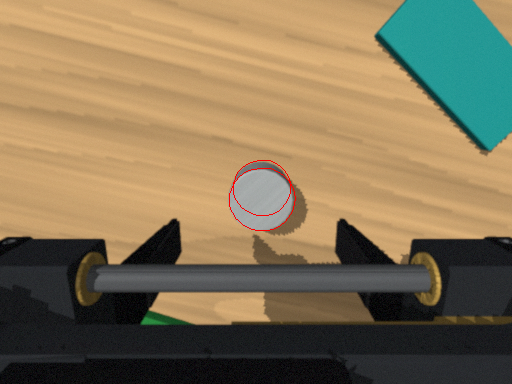

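The projected circles fit the weight at (262,199), so its centre is (518, -413). I descend and grip.

Call:
{"method": "apply_moves", "body": {"increments": [[[-0.5,1.5,0.3],[0.7,0.2,0.8],9.5],[[0,2,0],[0,0,0],9.5],[[0,2,0],[0,0,0],9.5],[[0,1.0,0],[0,0,0],9.5],[[0,0,0],[0,0,0],9.5]]}}

```text
t: 30.2
eef_pos: [521.3, -413.1, 30.5]
tcp_rot: [-1.563, 0.004, -2.912]
ft_force: [0.1, -0.6, 0.0]
opening: 0.999
```

```bash
python3 - <<'E'
from h import *
go(518,-413,8,YAW-np.pi)
E
```

```text
from [ 521.3 -413.1   30.5] shift cm [ 0.33  2.24 -0.1 ] turn deg [-0.44  0.22 -0.25]
```

Call:
{"method": "apply_moves", "body": {"increments": [[[0.3,0.9,-0.1],[-0.4,0.2,-0.25],9.5],[[0,0.9,0],[0,0,0],9.5],[[0,0.4,0],[0,0,0],9.5],[[0,0,0],[0,0,0],9.5],[[0,0,0],[0,0,0],9.5]]}}

```text
t: 30.82
eef_pos: [518.4, -413.4, 8.1]
tcp_rot: [-1.569, 0.001, -2.916]
ft_force: [-0.0, -0.5, -0.4]
opening: 1.0
```

```bash
python3 - <<'E'
from h import *
go(518,-413,8,YAW-np.pi)
E
```

```text
from [ 518.4 -413.4    8.1] shift cm [ 0.03  0.01 -0.04] turn deg [-0.1  -0.   -0.04]
```

Call:
{"method": "apply_moves", "body": {"increments": [[[0,0,0],[0,0,0],4.0],[[0,0,0],[0,0,0],4.0],[[0,0,0],[0,0,0],4.0],[[0,0,0],[0,0,0],4.0],[[0,0,0],[0,0,0],4.0]]}}

```text
t: 31.45
eef_pos: [518.5, -413.1, 8.7]
tcp_rot: [-1.569, 0.001, -2.916]
ft_force: [-0.2, 1.4, 0.5]
opening: 0.542
```

Call:
{"method": "apply_moves", "body": {"increments": [[[0,0,0],[0,0,0],4.0],[[0,-2,0],[0,0,0],4.0],[[0,-4,0],[0,0,0],4.0],[[0,-4,0],[0,0,0],4.0],[[0,-2,0],[0,0,0],4.0]]}}

```text
t: 32.08
eef_pos: [517.2, -412.1, 132.4]
tcp_rot: [-1.573, -0.002, -2.916]
ft_force: [-0.2, -0.2, -5.7]
opening: 0.54
```

```bash
python3 - <<'E'
from h import *
home(110,0,0,100)
E
```

```text
target [549.4   5.2]
from [ 517.2 -412.1  132.4] shift cm [-12.5    3.32 -39.95] turn deg [ 0.14 -0.01  0.12]
```

Call:
{"method": "apply_moves", "body": {"increments": [[[-1.78,0,-5.6],[0,0,0],4.0],[[-1.78,0,-5.6],[0,0,0],4.0],[[-1.78,0,-5.6],[0,0,0],4.0],[[-1.78,0,-5.6],[0,0,0],4.0],[[-1.78,0,-5.6],[0,0,0],4.0]]}}

```text
t: 32.7
eef_pos: [542.0, -115.9, 139.0]
tcp_rot: [-1.567, 0.004, -2.923]
ft_force: [1.3, 0.1, -6.0]
opening: 0.541
```

Call:
{"method": "apply_moves", "body": {"increments": [[[-1.78,0,-5.6],[0,0,0],4.0],[[-1.5,0.5,-5.0],[0,0,0],4.0],[[0,1,0],[0,0,0],4.0],[[0,1,0],[0,0,0],4.0],[[0,0,0],[0,0,0],4.0]]}}

```text
t: 33.33
eef_pos: [550.9, 1.0, 117.0]
tcp_rot: [-1.565, 0.007, -2.918]
ft_force: [-0.7, 0.3, -5.3]
opening: 0.538
```

```bash
python3 - <<'E'
from h import *
home(110,0,0,60)
E
```

```text
target [549.4   5.2]
from [550.9   1.  117. ] shift cm [ 0.09  5.69 -0.47] turn deg [-0.31 -0.16 -0.39]
```

Call:
{"method": "apply_moves", "body": {"increments": [[[0.05,1.5,-0.4],[-0.3,-0.15,-0.4],4.0],[[0,1.5,0],[0,0,0],4.0],[[0,1.5,0],[0,0,0],4.0],[[0,0.8,0],[0,0,0],4.0],[[0,0,0],[0,0,0],4.0]]}}

```text
t: 33.95
eef_pos: [549.4, 2.7, 59.7]
tcp_rot: [-1.571, -0.002, -2.919]
ft_force: [0.3, 0.4, -5.4]
opening: 0.542
```

```bash
python3 - <<'E'
from h import *
home(110,0,0,55.2)
st=readout.state(); p=read_camera('wrist'); cv2.imwrite('pics/w12.png',cv2.resize(p['img'][50:330,150:370,::-1],None,fx=2,fy=2))
E
```

```text
target [549.4   5.2]
from [549.4   2.7  59.7] shift cm [-0.06  0.45 -0.24] turn deg [ 0.03 -0.2   0.1 ]
```

View pics/w12.png

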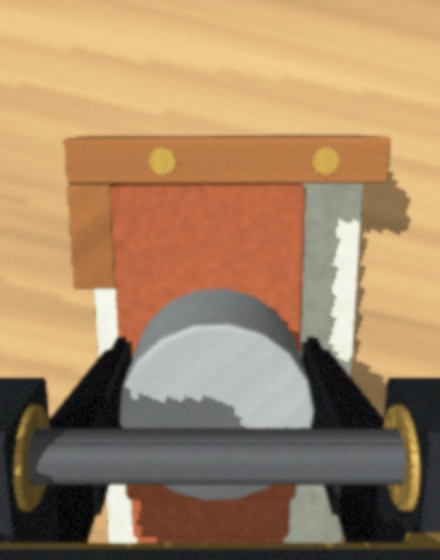

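The weight is held upright above the short tile. I nudge it 2.4 mm toward the side fence and lower it.

Call:
{"method": "apply_moves", "body": {"increments": [[[-0.05,0.15,-0.2],[0,0,0],4.0],[[0,0.15,0],[0,0,0],4.0],[[0,0.08,0],[0,0,0],4.0],[[0,0,0],[0,0,0],4.0],[[0,0,0],[0,0,0],4.0]]}}

```text
t: 34.62
eef_pos: [550.3, 5.0, 57.3]
tcp_rot: [-1.57, 0.001, -2.919]
ft_force: [0.7, 0.3, -5.6]
opening: 0.542
```

```bash
python3 - <<'E'
from h import *
home(110,0,0,54.7); print(readout.state()['ft_force'])
E
```

```text
target [549.4   5.2]
from [550.3   5.   57.3] shift cm [ 0.08  0.26 -0.04] turn deg [-0.03 -0.18 -0.06]
[ 0.71541876  0.28224145 -5.55556391]
```

Call:
{"method": "apply_moves", "body": {"increments": [[[0,0.1,0],[0,0,0],4.0],[[0,0.1,0],[0,0,0],4.0],[[0,0.06,0],[0,0,0],4.0],[[0,0,0],[0,0,0],4.0],[[0,0,0],[0,0,0],4.0]]}}

```text
t: 35.25
eef_pos: [550.4, 5.0, 54.7]
tcp_rot: [-1.57, 0.001, -2.919]
ft_force: [-0.1, -0.8, -4.7]
opening: 0.544
```

Call:
{"method": "apply_moves", "body": {"increments": [[[0,0.07,0],[0,0,0],4.0],[[0,0.07,0],[0,0,0],4.0],[[0,0,0],[0,0,0],4.0],[[0,0,0],[0,0,0],4.0],[[0,0,0],[0,0,0],4.0]]}}

```text
t: 35.88
eef_pos: [550.5, 5.0, 54.7]
tcp_rot: [-1.57, 0.002, -2.919]
ft_force: [-1.8, -0.1, -1.3]
opening: 0.542
```

Call:
{"method": "apply_moves", "body": {"increments": [[[0,0,0],[0,0,0],5.6],[[0,0,0],[0,0,0],6.0],[[0,0,0],[0,0,0],7.0],[[0,0,0],[0,0,0],8.0],[[0,0,0],[0,0,0],8.0]]}}

```text
t: 36.5
eef_pos: [551.5, 4.8, 55.3]
tcp_rot: [-1.569, 0.005, -2.919]
ft_force: [0.9, 0.0, -0.6]
opening: 0.832
```

Call:
{"method": "apply_moves", "body": {"increments": [[[0,0,0],[0,0,0],8.0],[[0,-1,0],[0,0,0],8.0],[[0,-3,0],[0,0,0],8.0],[[0,-5,0],[0,0,0],9.0],[[0,-5,0],[0,0,0],9.0]]}}

```text
t: 37.12
eef_pos: [549.5, 5.1, 197.8]
tcp_rot: [-1.571, -0.002, -2.919]
ft_force: [0.4, -0.1, -0.4]
opening: 0.937
```

```bash
python3 - <<'E'
from h import *
st=readout.state(); p=read_camera('wrist'); im=p['img'][:,:,::-1].copy()
c,s=np.cos(YAW),np.sin(YAW); tr=lambda q:C+[c*q[0]-s*q[1],s*q[0]+c*q[1]]
def poly(qs,z): cv2.polylines(im,[np.array([w2px(p,[*tr(q),z],st)*8 for q in qs]).astype(np.int32)],True,(255,0,0),1,shift=3)
for L,z in ((160,22),(135,34),(110,46)): poly([(0,0),(0,-60),(-L,-60),(-L,0)],z)
for z in (46,82): poly([(-55+26*np.cos(a),-30+26*np.sin(a)) for a in np.linspace(0,6.28,60)],z)
cv2.imwrite('pics/w13.png',cv2.resize(im[50:330,130:390],None,fx=2,fy=2))
t=read_camera('scene'); save(t,'s1'); cv2.imwrite('pics/s1.png',cv2.resize(t['img'][150:290,200:360,::-1],None,fx=4,fy=4))
for cam,pic,x in (('wrist',p,st),('scene',t,None)):
    Rc,tt=ext(pic,x)
    for th in ['weight_c','tile_short_c','bowl','prop','rib']:
        for r in nets.mark_of(pic,th)[:1]: print(cam,th,(Rc@np.array(r['point'])+tt).round(1),round(r['confidence'],2))
print('expect weight',tr((-55,-30)))
E
```

```text
wrist weight_c [549.    7.7  65.9] 0.75
wrist prop [ 719.  -105.3    3.2] 0.78
wrist rib [ 705.5 -245.4   -1.5] 0.98
scene weight_c [548.6   4.1  67.5] 0.6
scene tile_short_c [549.4   5.   35.5] 0.68
scene bowl [734.7 115.6  -1.3] 0.96
scene prop [ 7.198e+02 -9.910e+01 -3.000e-01] 0.54
scene rib [ 707.3 -252.1   -1.8] 0.7
expect weight [549.4210531    5.23842715]
```

View pics/w13.png

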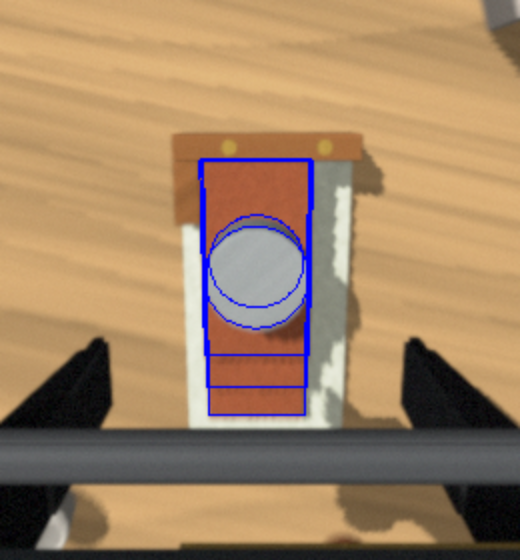

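View pics/s1.png

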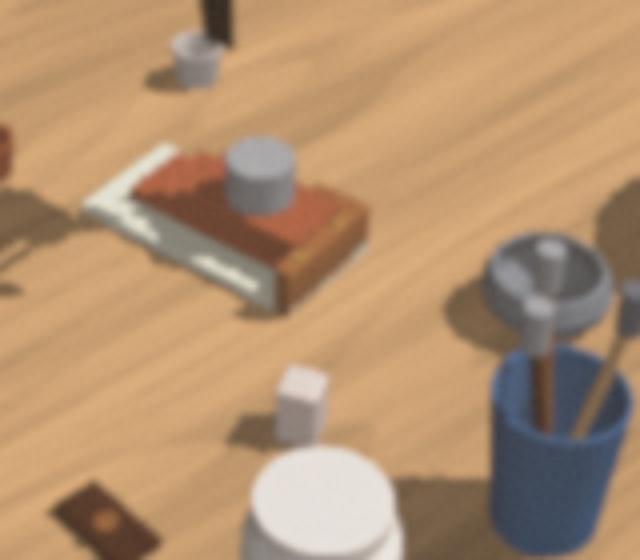

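The home outlines overlay all three tiles and the weight to within about 1 to 2 mm. The weight stands upright, and the bowl, prop and rib have not moved. I hand in.

```bash
python3 -c "
from cell import env; print(env.job_done())"
```

```text
the job is handed in; nothing more can be done
None
```

The three tiles are stacked in the jig, longest, then middle, then shortest. Each was pushed against both fences and let go. The steel weight stands upright in the middle of the top tile. I handed the job in at about 37 s; no verdict was reported.

**Tiles:** In the last wrist picture, the predicted home outlines fit all three tiles to about 1–2 mm.

**Weight:** The network put its centre at (549, 8, 66) from the wrist camera and (549, 4, 67) from the scene camera. The target was (549.4, 5.2), height about 64 mm.

**Bowl, prop and rib:** Each was found within about 6 mm of its first network estimate, close to the network's own error (about 4 mm). Nothing touched them.

**Disagreements:**
- The early jig estimates from the top and wrist cameras differed by about 4 mm in y. A closer wrist view and the contact with both fences settled it.
- While the mid tile was held over the jig, the colour segmentation also picked up the long tile below it, so that length reading was wrong and I set it aside.

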